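# Refit the swing arm of a pour-over coffee stand

## Task

The coffee stand has been washed: slide the eye of its swing arm into the fork on the post until it stops, ring over the mug, and let go of the arm. Then pass the locking pin from the drying block down through both ears and the eye with its cross-bar in line with the slot, press it gently against the sprung collar until you feel it bottom, turn it a quarter turn and ease it up on its spring until it is locked crosswise in its groove. Force nothing (at most 18 N on the pin), and leave the mug and the other things where they are.

Things in the scene. Friction and masses are not known exactly. Their poses are not given: they have to be found in the camera images.
- stand: Pour-over coffee stand, fixed: dark wooden base 245 x 130 x 17 mm (x -185 to +60), steel post at its back, on it a dark fork that opens to the stand's -x. Origin on the worktop straight below the pin axis; x points from the fork's mouth to the post, z up. Fork: two level ears 36 mm wide (y), x -26 to +24 mm, 14.5 mm apart; the lips of the mouth flare outwards for 10 mm more.
- fork (a point): Pin axis at the top face of the lower ear, 143 mm above the worktop; axes as the stand's. The upper ear (8 mm thick, round 17 mm hole) begins 14.5 mm above. A V at the back of the fork centres the arm's round eye on the pin axis, to about 1 mm, when the eye is slid in until it stops.
- slot (a point): Point of the stand, pin axis, 128.5 mm above the worktop: nominal underside of the brass bush (8 mm high) screwed into the lower ear from below. The real bush sits up to 6 mm higher or lower, differently each time; this point does not show it. Bush: slot 18 x 8 mm (long along x) right through; in its underside a groove across it (along y, 18 x 8 mm, 3 mm deep) for the locked cross-bar.
- collar_top (a point): Pin axis at the top of the unpressed black sprung collar on the upper ear, 186 mm above the worktop. Collar: 34 mm outside, 19 mm hole, can be pushed down 20 mm at about 0.4 N per mm, slightly damped. The upper ear's top is 20.5 mm below this point.
- swing_arm: Swing arm, loose, 175 mm long, about 160 g, lying flat at the start: steel eye, flat bar 14 mm wide and 12 mm thick, brown wooden sleeve, steel ring (80 mm outside, 9 mm thick, centre at x = -118 mm) for the dripper. Origin on the eye's axis at the underside; the arm runs to its own -x, which points out of the fork's mouth when fitted. Let go in the fork it droops by up to 4 degrees.
- eye (a point): Same point and axes as the arm's origin. The eye is round, 34 mm outside, 12 mm thick, with an 18 mm hole.
- sleeve (a point): Middle of the arm's wooden sleeve, at the underside; axes as the arm's. The sleeve is 34 mm long (x), 18 mm wide (y) and 28 mm high; the arm balances near here.
- pin: Locking pin, loose, 85 mm tall, 70 g, upright in the beech block at the start. Origin at its bottom, on its axis, z up. From the bottom: cross-bar 15 mm long (x), 5.5 mm wide, 5 mm high; 6 mm neck to z = 14.5; 16 mm shaft with tapered end to z = 51; flange 27 mm across to z = 55; red wing above. Locked: pin x along the stand's y, origin 2 mm below the bush's real underside.
- wing (a point): Middle of the pin's red wing, 70 mm above the pin's origin, axes as the pin's. The wing is 32 mm wide (x, the same way as the cross-bar), 9 mm thick (y) and 30 mm high; grip it across its thickness.
- flange (a point): Underside of the pin's flange, 51 mm above its origin. After it meets the collar, the spring gives way for 7 to 19 mm (depending on the bush) until the shaft's shoulder lands on the bush: a hard stop, where the force climbs steeply from there (3 to 8 N). Only within the last 1.5 mm is the cross-bar clear below the bush, free to turn either way. Turned a quarter and let up, it springs into the groove.
- block: Beech drying block 85 x 55 x 54.5 mm, fixed; origin in the middle of its underside. The pin stands in its hole at x = -18 mm, flange on the block's top (pin's origin 3.5 mm above the worktop); the other hole is empty.
- mug: Orange mug, 81 mm wide, 88 mm tall, on the stand's base under the ring's place (rim 107 mm above the worktop); leave it alone. Origin at its underside, 16 mm from its middle towards the handle.
- dripper: White ceramic cone dripper, 108 mm across, 88 mm tall, standing at the back; leave it alone. Origin in the middle of its underside.
- jar: Jam jar with a yellow lid, 71 mm wide, 110 mm tall, at the back right; leave it alone. Origin at its underside.
- salt: Salt shaker, clear with a grey top, 44 mm wide, 90 mm tall, at the right; leave it alone. Origin in the middle of its underside.
There are look-alikes about, which are no part of the job. What is shaped like the block but pink is not meant.

How it is judged (in metres and radians):
On the way, in this order (a step that is already met when the one before it is completed fails the run):
1. the arm's eye lies between the ears on the pin axis and the arm has been let go (horizontal distance between eye and fork below 0.005 m and z of eye in the frame of fork between -0.002 and 0.005 m and contact force between the fingers and swing_arm below 0.1 N), for 0.3 s.
2. the pin is pressed down through both ears and the eye, its cross-bar in the slot (horizontal distance between eye and fork below 0.005 m and z of eye in the frame of fork between -0.002 and 0.005 m and z of pin in the frame of fork below -0.0105 m and horizontal distance between pin and fork below 0.003 m and angle between the x axis of pin and the x axis of stand, either way round below 0.4 rad), for 0.05 s.
At the end, for the whole second after the job is handed in: Pin through both ears and the eye, crosswise within 11 degrees with its cross-bar sprung up in the groove (origin 9.5 to 23.5 mm below fork), within 3 mm of the axis, upright within 5 degrees; arm level within 7 degrees, pointing out of the mouth within 23 degrees; all at rest and released (z of pin in the frame of fork between -0.0235 and -0.0095 m and horizontal distance between pin and fork below 0.003 m and angle between pin's own z axis and vertical below 0.1 rad and angle between the x axis of pin and the y axis of stand, either way round below 0.2 rad and horizontal distance between eye and pin below 0.004 m and z of eye in the frame of fork between -0.002 and 0.005 m and angle between the x axis of swing_arm and the x axis of stand, either way round below 0.4 rad and angle between swing_arm's own z axis and vertical below 0.12 rad and linear speed of each of swing_arm, pin below 0.02 m/s); the robot touches nothing.
It fails at once if the pin is forced: more than 18 N of contact between it and the stand or the arm (contact force between pin and stand above 18 N or contact force between pin and swing_arm above 18 N).
It fails at once if the arm is jammed into the fork with more than 45 N (contact force between swing_arm and stand above 45 N).
It fails at once if the mug is moved more than 20 mm (distance of mug from where it was at the start of the episode above 0.02 m).
It fails at once if the dripper, jar or salt shaker is moved more than 30 mm (distance of any of dripper, jar, salt from where it was at the start of the episode above 0.03 m).
It also fails if it takes over 72 s, if anything falls off the work surface, if the arm or the gripper's body presses on something with over 40 N, if the wrist force passes 120 N, or if a joint passes its speed limit or range.

## Robot

A 6-joint arm with a two-finger parallel gripper is mounted at the origin on a cart in front of the work surface, level with it; the furniture and walls round the work are solid. World frame = base frame: x ahead of the robot, y to its left, z up, the work surface at z = 0. Lengths are in mm, angles in degrees, forces in N, time in s.
With the tool pointing down it reaches from about 250 to 775 mm from the base axis. Payload 4 kg.
Tool frame: the origin (TCP) lies between the finger pads; the fingertips stand 19 mm ahead of it and the grasp point (between the pads) is the TCP; z points along the fingers, y is the line along which they close (so a half turn about z gives the same grasp; the last joint's range is limited). The gripper opens to 85 mm and grips with 20 to 120 N. Pads are 22 mm wide; open, the fingers measure 114 mm over their backs; the gripper's body (76 mm by 85 mm) begins 54 mm behind the grasp point. The pads swing forward as they close: fully open they stand 13 mm farther back than shut.
Start: joints at [-77.069, 4.996, 78.535, -0, 96.463, -5.907], TCP at [177.596, -520.553, 250.341] pointing down, gripper open.
Joint ranges: [-177.83, 177.83], [-43.37, 116.18], [15.69, 146.23], [-61.86, 241.86], [9.47, 152.12], [-147.06, 147.06]. Speed limits (degrees/s): [159.86, 159.86, 180, 180, 180, 180].

## Interface

Orientations are given as [roll, pitch, yaw] about the fixed x, y, z axes, in that order (R = Rz(yaw) Ry(pitch) Rx(roll)).
In Python, from bench import r gives the robot as it stands.
- The arm moves only by the tool send_rows, never from a script. Its argument "moves" is a list of rows, each an object with "travel": the shift along the world's x, y, z in cm, a list of three; "yaw": the turn about the world's z in rad. In form: [{"travel": [tx, ty, tz], "yaw": yaw}, ...]. A call has exactly 8 rows; each row is the pose to reach, as a shift and turn from the pose commanded when the call began; what a row does not reach only later rows make up. A row lasts 1/8 s, in which the tool goes at most 62.5 mm and 10.7 degrees, less where a joint would pass 70% of its speed; a pose out of reach is approached as far as the arm can. A call with a gripper value outside its range is refused whole. "jaw" is the closure, from -1 (fully open) to 1 (shut), set as the call begins (left out, the last holds). The fingers move at their own pace and stop on an object; "squeeze" is the grip in N (left out, the last holds). Time passes only in rows, so rows that repeat a pose let the fingers close, or fill a call up. It gives the time, the measured TCP pose, the force, the opening and the grip force at its end, in the units of the state.
- r.observe(): the state, without advancing time (a new reading comes with each control period).
- r.grab_frame(name): name is "side" or "top" or "wrist"; returns a dict with "color" (420x560x3 uint8, blue, green, red), "z_map" (420x560 float32, mm along the optical axis (not along the pixel's ray), 0 where there is no reading), "intrinsics" (3x3 intrinsics, pixels), "R" (3x3) and "t" (3): a world point X has camera coordinates R X + t; the wrist camera has in their place "hand_eye" (4x4, takes a point from camera to tool coordinates, whose origin is the TCP and whose axes are the flange's). Camera axes: x right, y down, z forward; pixel columns grow to the right and rows downward; lengths in mm; the calibration is good to about 2 mm. A picture is of the moment at which its call begins: read the wrist's pose just before it.
- r.job_done(): hands the job in; it is judged then, once.
The state is a dict: "time": time; "q": joint angles; "joint_velocities": joint speeds; "joint_torque": joint torques, N m; "position": TCP position; "orientation": TCP orientation; "wrist_force": force on the tool from outside, world axes, zero at the start; "torque": the same for the moment, N m; "grip_width": opening from 0.0 (shut) to 1.0 (fully open); "finger_force": force on a finger pad.
Only numpy, scipy, OpenCV 4.12 (cv2) and the standard library are available. Lean on these libraries where they do the work, as an engineer would, in place of code of your own. Each camera call takes 0.05 s, during which the arm holds its last target. There are 200 camera calls.

## Working session

There is one attempt and no reset: what is moved stays moved. The work goes in short steps, Python scripts to look and compute and a tool call to move; the robot and the scene stay as the last step left them, time stands still between calls to the robot, and variables do not carry over. Pictures are saved under pics/ and viewed, at most 10 in all, crops included, and the job is handed in when it is done.

Besides the shell and the picture viewer there is one more tool, called after "Call:" in YAML: its name, and indented under it one key for each argument. send_rows: Moves the arm, as the interface text tells. Its arguments: {"type":"object","properties":{"moves":{"type":"array"},"jaw":{"type":"number"},"squeeze":{"type":"number"}},"required":["moves"]}

```bash
mkdir -p pics; ls
cat > h.py <<'E'
import numpy as np, cv2
from bench import r
def pts(f):
    z=f["z_map"];K=np.array(f["intrinsics"]);v,u=np.indices(z.shape)
    c=np.stack([(u-K[0,2])/K[0,0]*z,(v-K[1,2])/K[1,1]*z,z],-1)
    R=np.array(f["R"]);t=np.array(f["t"])
    return (c-t)@R
E
python3 - <<'E'
from h import *
print(r.observe())
for n in ("top","side"):
    f=r.grab_frame(n); cv2.imwrite(f"pics/{n}0.png",f["color"]); np.savez(f"{n}0.npz",**f)
    print(n,f["intrinsics"],f["R"],f["t"], -np.array(f["R"]).T@np.array(f["t"]))
E
```

```text
pics
{'time': 0.0, 'q': array([-7.70682146e+01,  5.03999131e+00,  7.86253779e+01,  1.93265272e-03,
        9.64628548e+01, -5.90744400e+00]), 'joint_velocities': array([-0.070013  , -0.06894764, -0.07245375,  0.10992908, -0.0654165 ,
       -0.11017101]), 'joint_torque': array([-2.57515378e-03, -3.51864374e+01, -3.13278329e+01, -4.73757336e-04,
        1.08731628e-02, -1.95112074e-05]), 'position': array([ 177.50299182, -520.08727532,  249.12505555]), 'orientation': array([-1.79872655e+02, -1.51076872e-02,  1.88394280e+01]), 'wrist_force': array([ 0.08135981, -0.73880201, -0.46225835]), 'torque': array([-0.03897982,  0.0031403 ,  0.08105949]), 'finger_force': 0.0, 'grip_width': 0.9958439051748617}
top [[417.91406787   0.         282.36036496]
 [  0.         417.91406787 210.13906245]
 [  0.           0.           1.        ]] [[ 0.02913781 -0.99952189 -0.01034277]
 [-0.9970075  -0.0283202  -0.07193063]
 [ 0.07160333  0.01240772 -0.99735601]] [ -62.93182874  597.54341634 1146.58305155] [ 515.48979654  -60.20567802 1185.88228319]
side [[494.97758478   0.         275.83270565]
 [  0.         494.97758478 206.45692254]
 [  0.           0.           1.        ]] [[-0.80841505 -0.58860908  0.00211035]
 [-0.22963708  0.31208586 -0.92188352]
 [ 0.5419704  -0.74574913 -0.38746138]] [432.98334173 268.42927643 938.14907956] [-96.77746666 870.70880392 610.04331556]
```

View pics/top0.png

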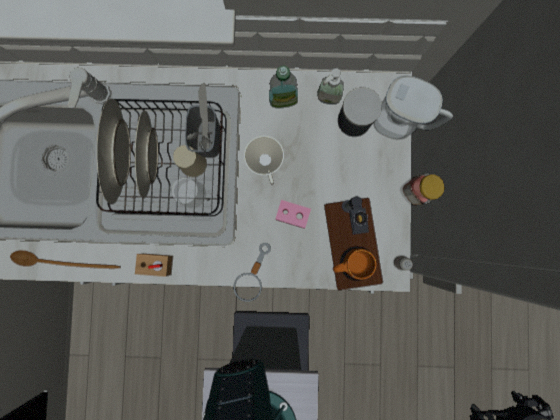

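View pics/side0.png

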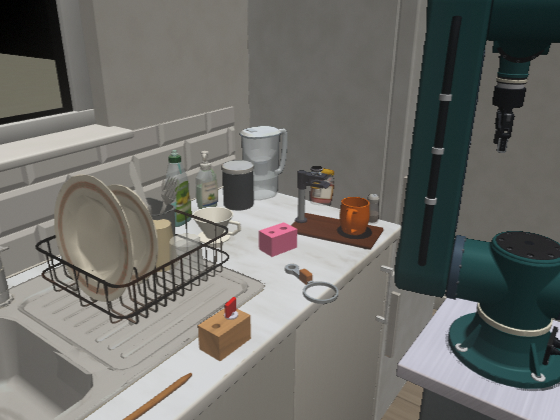

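The top view shows the stand at about (355,243) with its fork at (357,214), the arm with its eye at (265,247) and ring at (248,285), and the beech block with the red wing at (154,264). The pink decoy is at (293,214). In the side view the wing's position agrees, at (231,305).

```bash
cat > m.py <<'E'
from h import *
T=dict(np.load("top0.npz"));S=dict(np.load("side0.npz"))
P=pts(T);Q=pts(S)
def ray(f,uv,h):
    K=f["intrinsics"];d=np.linalg.inv(K)@np.array([uv[0],uv[1],1.]);R=f["R"];o=-R.T@f["t"];d=R.T@d
    return o+d*(h-o[2])/d[2]
hsv=cv2.cvtColor(T["color"],cv2.COLOR_BGR2HSV)
z=P[...,2]
print("table z", np.median(z[235:245,300:320]))
def box(u0,u1,v0,v1):
    m=np.zeros(z.shape,bool);m[v0:v1,u0:u1]=1;return m
def rect(m,name):
    p=P[m][:,:2].astype(np.float32);print(name,m.sum(),"z",np.percentile(P[m][:,2],[5,50,95]).round(1),cv2.minAreaRect(p))
rect(box(315,395,185,300)&(z>11)&(z<24)&(P[...,0]>0)&(hsv[...,1]>80),"base")
# crop zooms
def crop(f,u0,u1,v0,v1,n,k=8): cv2.imwrite(n,cv2.resize(f["color"][v0:v1,u0:u1],None,fx=k,fy=k,interpolation=cv2.INTER_CUBIC))
for lo,hi in((176,196),(160,176)):
    rect(box(335,380,185,240)&(z>lo)&(z<hi),f"collar{lo}")
rect(box(125,185,245,285)&(z>48)&(z<60),"block")
rect(box(125,185,245,285)&(z>75)&(z<95),"wing")
rect(box(225,280,235,305)&(z>5)&(z<20),"arm flat")
rect(box(225,280,235,305)&(z>20)&(z<40),"sleeve")
a=np.vstack([cv2.resize(T["color"][v0:v0+60,u0:u0+60],(390,390),interpolation=cv2.INTER_CUBIC) for u0,v0 in[(225,240)]])
b=cv2.resize(T["color"][190:250,330:390],(390,390),interpolation=cv2.INTER_CUBIC)
cv2.imwrite("pics/c1.png",np.hstack([a,b]))
E
python3 m.py
```

```text
table z -0.03370305944246299
base 2328 z [13.1 17.  20.8] ((512.8392333984375, -245.10377502441406), (239.9566192626953, 126.3318862915039), 10.261589050292969)
collar176 113 z [181.7 185.2 187.8] ((572.714599609375, -235.4625244140625), (31.3079891204834, 32.482208251953125), 1.8647551536560059)
collar160 362 z [161.8 165.8 169.7] ((583.1506958007812, -233.50399780273438), (92.08100128173828, 36.49518585205078), 10.677621841430664)
block 568 z [51.1 55.3 58.7] ((438.0265197753906, 303.3393859863281), (86.56965637207031, 55.208885192871094), 87.38297271728516)
wing 46 z [77.1 87.6 91.1] ((437.3564453125, 285.6336669921875), (8.779434204101562, 31.780851364135742), 9.271871566772461)
arm flat 371 z [ 5.3  9.6 14.7] ((434.98199462890625, 41.61262130737305), (182.0886688232422, 144.6497344970703), 0.13522599637508392)
sleeve 81 z [23.2 27.2 31.5] ((436.7003173828125, 23.75123405456543), (17.38665199279785, 33.36919021606445), 65.35176849365234)
```

View pics/c1.png

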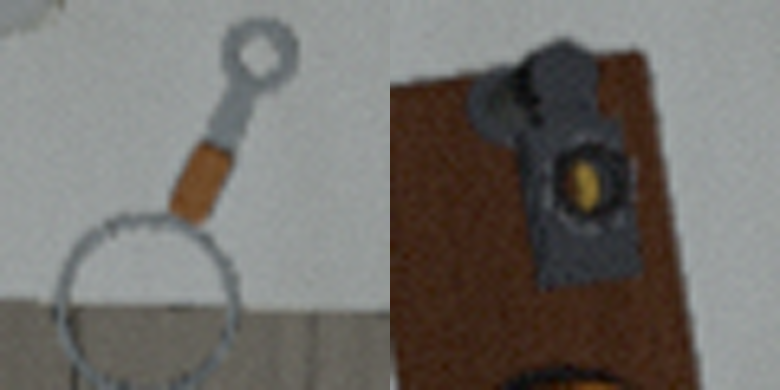

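The left crop shows the eye at (260,54), the sleeve at (203,183) and the ring centre near (148,305), overhanging the worktop edge. The right crop shows the collar with the brass bush visible inside it at (588,185).

```bash
cat > m2.py <<'E'
exec(open("m.py").read().split("print(\"table z\"")[0])
def c2p(u,v,u0,v0): return ((u+.5)/6.5-.5+u0,(v+.5)/6.5-.5+v0)
eye=ray(T,c2p(260,54,225,240),12);ring=ray(T,c2p(148,305,225,240),9)
# tip
d=(eye-ring)[:2];print("eye",eye,"ring",ring,"len",np.hypot(*d),"yaw",np.degrees(np.arctan2(d[1],d[0])))
m=np.zeros(z.shape,bool);m[235:305,225:280]=1
s=m&(hsv[...,1]>110)&(hsv[...,0]<20)&(z>18)
c=P[s];print("sleeve",s.sum(),c.mean(0))
vs,us=np.nonzero(s);print("sleeve ray",ray(T,(us.mean(),vs.mean()),28), "pix",us.mean(),vs.mean())
M=np.zeros(z.shape,bool);M[185:240,335:380]=1
print("post top",np.percentile(P[M][:,2],[90,99,100]))
c=M&(z>176);vs,us=np.nonzero(c);print("collar c",ray(T,(us.mean(),vs.mean()),186))
(e,rr)=cv2.minEnclosingCircle(np.stack([us,vs],1).astype(np.float32));print(ray(T,e,186),rr)
f=r.grab_frame("wrist");print(f["hand_eye"],f["intrinsics"])
E
python3 m2.py
```

```text
eye [492.46025542   1.07595873  12.        ] ring [383.75879629  45.84121411   9.        ] len 117.55822092502376 yaw -22.3827629316957
sleeve 59 [437.63137084  23.9413912   27.66393263]
sleeve ray [437.64830712  23.91734269  28.        ] pix 255.33898305084745 267.728813559322
post top [ 166.82866856  187.21659516 1185.88228319]
collar c [ 575.90920359 -233.81753513  186.        ]
[ 595.21189785 -219.80940553  186.        ] 24.312721252441406
[[-1.36362498e-03 -9.61968898e-01 -2.73155597e-01  6.86160229e+01]
 [ 9.99998883e-01 -1.47898531e-03  2.16412982e-04  3.84306079e-01]
 [-6.12175674e-04 -2.73154997e-01  9.61969840e-01 -1.22559884e+02]
 [ 0.00000000e+00  0.00000000e+00  0.00000000e+00  1.00000000e+00]] [[347.36687581   0.         278.11213074]
 [  0.         347.36687581 211.76222977]
 [  0.           0.           1.        ]]
```

Call:
send_rows:
  moves:
    - {"travel":[2.6,5.4,0],"yaw":-0.1}
    - {"travel":[5.2,10.8,0],"yaw":-0.2}
    - {"travel":[7.8,16.2,0],"yaw":-0.3}
    - {"travel":[10.4,21.6,-0.5],"yaw":-0.4}
    - {"travel":[13,27,-1],"yaw":-0.5}
    - {"travel":[15.6,32.4,-1.5],"yaw":-0.6}
    - {"travel":[18.2,37.8,-2],"yaw":-0.7}
    - {"travel":[20.8,43.2,-3],"yaw":-0.72}
  jaw: -1

```text
time: 1.15
position: [386.2, -86.8, 220.5]
orientation: [180.0, -0.1, -22.5]
wrist_force: [2.0, -0.7, -0.1]
grip_width: 0.998
finger_force: 0.0
```

Call:
send_rows:
  moves:
    - {"travel":[2.4,5,-1],"yaw":0}
    - {"travel":[4.3,9.4,-3],"yaw":0}
    - {"travel":[5.2,11.2,-5],"yaw":0}
    - {"travel":[5.2,11.2,-6],"yaw":0}
    - {"travel":[5.2,11.2,-6],"yaw":0}
    - {"travel":[5.2,11.2,-6],"yaw":0}
    - {"travel":[5.2,11.2,-6],"yaw":0}
    - {"travel":[5.2,11.2,-6],"yaw":0}

```text
time: 2.15
position: [437.9, 22.9, 161.1]
orientation: [-180.0, -0.1, -22.5]
wrist_force: [-0.3, -0.2, 0.0]
grip_width: 1.001
finger_force: 0.0
```

```bash
cat >> h.py <<'E'
from scipy.spatial.transform import Rotation as Ro
def wrist(n):
    s=r.observe(); f=r.grab_frame("wrist"); cv2.imwrite(f"pics/{n}.png",f["color"])
    B=Ro.from_euler("xyz",s["orientation"],degrees=True).as_matrix();H=np.array(f["hand_eye"])
    Rcw=B@H[:3,:3];o=B@H[:3,3]+s["position"]
    f["R"]=Rcw.T;f["t"]=-Rcw.T@o
    print("tcp",np.round(s["position"],2),np.round(s["orientation"],2),"F",np.round(s["wrist_force"],1))
    return f
def ray(f,uv,h):
    K=f["intrinsics"];d=np.linalg.inv(K)@np.array([uv[0],uv[1],1.]);R=np.array(f["R"]);o=-R.T@f["t"];d=R.T@d
    return o+d*(h-o[2])/d[2]
E
python3 - <<'E'
from h import *
f=wrist("w1");np.savez("w1.npz",**f)
P=pts(f);z=P[...,2];hsv=cv2.cvtColor(f["color"],cv2.COLOR_BGR2HSV)
m=(z>24)&(z<32)&(f["z_map"]>0)
n,l,st,c=cv2.connectedComponentsWithStats(m.astype(np.uint8))
for i in range(1,n):
    if st[i,4]>200: print(st[i],c[i],ray(f,c[i],28),cv2.minAreaRect(P[l==i][:,:2].astype(np.float32)))
m=(z>8.5)&(z<16)&(f["z_map"]>0)
n,l,st,c=cv2.connectedComponentsWithStats(m.astype(np.uint8))
for i in range(1,n):
    if st[i,4]>200: print(st[i],P[l==i].mean(0),cv2.minAreaRect(P[l==i][:,:2].astype(np.float32)))
E
```

```text
tcp [437.86  22.93 161.05] [-1.7998e+02 -8.0000e-02 -2.2470e+01] F [-0.3 -0.2  0. ]
[268 187  24  42 873] [279.534937   208.00801833] [436.90823143  21.40165051  28.        ] ((436.01226806640625, 21.51943588256836), (17.562458038330078, 32.695865631103516), 68.7259521484375)
[  0 285  31  45 407] [ 13.23832924 308.3046683 ] [441.97308797 258.61618656  28.        ] ((441.7608642578125, 258.9868469238281), (3.326442241668701, 42.9307861328125), 87.05378723144531)
[ 508    0   52  127 2505] [ 472.07784708 -194.45457759   13.62807679] ((462.3331604003906, -202.8630828857422), (101.46441650390625, 25.87053871154785), 9.686375617980957)
[ 258  107   44   81 1711] [480.51530975   3.22734783  10.78738652] ((477.04815673828125, 4.466545104980469), (33.12750244140625, 61.105384826660156), 68.47168731689453)
[  0 277  49  55 469] [437.73676495 259.38135511  12.23620132] ((437.8720703125, 259.51953125), (57.11697769165039, 16.114500045776367), 13.221051216125488)
```

View pics/w1.png

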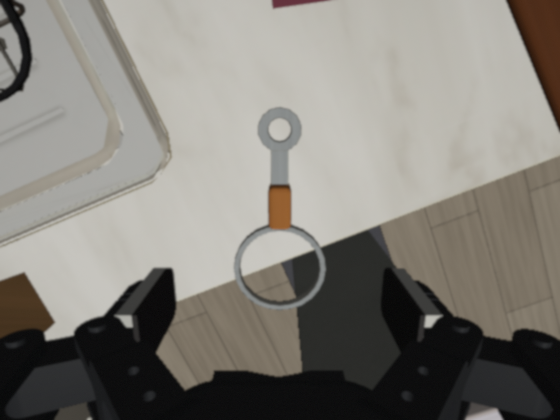

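The wrist view shows the arm centred between the fingers, with the eye at (280,128) and the sleeve at (280,208). I'm descending to grip it.

Call:
send_rows:
  moves:
    - {"travel":[-0.1,0,-5],"yaw":0.01}
    - {"travel":[-0.1,0,-9.5],"yaw":0.01}
    - {"travel":[-0.1,0,-12],"yaw":0.01}
    - {"travel":[-0.1,0,-13.2],"yaw":0.01}
    - {"travel":[-0.1,0,-13.7],"yaw":0.01}
    - {"travel":[-0.1,0,-13.7],"yaw":0.01}
    - {"travel":[-0.1,0,-13.7],"yaw":0.01}
    - {"travel":[-0.1,0,-13.7],"yaw":0.01}

```text
time: 3.2
position: [437.3, 23.4, 24.2]
orientation: [-180.0, -0.1, -21.8]
wrist_force: [0.5, -1.0, 0.2]
grip_width: 1.001
finger_force: 0.0
```

Call:
send_rows:
  moves:
    - {"travel":[0,0,0],"yaw":0}
    - {"travel":[0,0,0],"yaw":0}
    - {"travel":[0,0,0],"yaw":0}
    - {"travel":[0,0,0],"yaw":0}
    - {"travel":[0,0,0],"yaw":0}
    - {"travel":[0,0,0],"yaw":0}
    - {"travel":[0,0,0],"yaw":0}
    - {"travel":[0,0,0],"yaw":0}
  jaw: 1
  squeeze: 50

```text
time: 4.2
position: [436.8, 23.4, 23.5]
orientation: [-180.0, -0.0, -21.8]
wrist_force: [0.6, -0.4, 2.3]
grip_width: 0.199
finger_force: 49.3
```

Call:
send_rows:
  moves:
    - {"travel":[0,0,4],"yaw":0}
    - {"travel":[0,0,9],"yaw":0}
    - {"travel":[0,-1,14],"yaw":0.05}
    - {"travel":[0.3,-5,17],"yaw":0.15}
    - {"travel":[0.7,-10,18.5],"yaw":0.25}
    - {"travel":[1.1,-15,18.5],"yaw":0.35}
    - {"travel":[1.5,-20,18.5],"yaw":0.45}
    - {"travel":[1.8,-24.5,18.5],"yaw":0.53}

```text
time: 5.2
position: [454.0, -223.0, 207.3]
orientation: [-179.9, 0.1, 8.7]
wrist_force: [-0.2, 0.9, -1.1]
grip_width: 0.194
finger_force: 49.2
```

Call:
send_rows:
  moves:
    - {"travel":[0.2,-2.4,0],"yaw":0.03}
    - {"travel":[0.3,-3.4,-1],"yaw":0.03}
    - {"travel":[0.3,-3.4,-2],"yaw":0.03}
    - {"travel":[0.3,-3.4,-2.5],"yaw":0.03}
    - {"travel":[0.3,-3.4,-2.5],"yaw":0.03}
    - {"travel":[0.3,-3.4,-2.5],"yaw":0.03}
    - {"travel":[0.3,-3.4,-2.5],"yaw":0.03}
    - {"travel":[0.3,-3.4,-2.5],"yaw":0.03}

```text
time: 6.2
position: [457.8, -255.5, 183.8]
orientation: [180.0, -0.0, 10.3]
wrist_force: [0.5, 0.3, -1.6]
grip_width: 0.202
finger_force: 49.3
```

Run:
```python
from h import *
f=wrist("w2");np.savez("w2.npz",**f)
P=pts(f);z=P[...,2]
for lo,hi in((180,192),(160,172),(150,160),(172,180)):
    m=(z>lo)&(z<hi)&(f["z_map"]>0)
    n,l,st,c=cv2.connectedComponentsWithStats(m.astype(np.uint8))
    for i in range(1,n):
        if st[i,4]>150: print(lo,st[i],c[i].round(1),P[l==i].mean(0).round(1),cv2.minAreaRect(P[l==i][:,:2].astype(np.float32)))
```

```text
tcp [ 457.77 -255.52  183.77] [ 1.7996e+02 -3.0000e-02  1.0250e+01] F [ 0.5  0.3 -1.6]
180 [251   0  67  15 677] [283.8   5.3] [ 557.9 -239.9  183.6] ((557.7119140625, -240.0083465576172), (4.30492639541626, 20.97601890563965), 10.630741119384766)
180 [ 218  253  121   82 4546] [278.5 290.4] [ 461.  -255.6  186.4] ((460.2873840332031, -258.624267578125), (35.54581069946289, 37.10133743286133), 43.96765899658203)
160 [ 234    0   99   84 7284] [282.9  43.9] [ 550.2 -241.3  164. ] ((550.9259033203125, -241.193603515625), (28.532135009765625, 36.25550079345703), 10.09859848022461)
160 [ 237   96   86  157 6165] [279.  165.3] [ 505.7 -247.8  170.7] ((500.5330505371094, -248.2695770263672), (63.04140090942383, 32.83206558227539), 7.860697269439697)
172 [241 245  93  32 664] [286.9 258.1] [ 470.5 -257.4  176.1] ((470.4888916015625, -258.0131530761719), (9.077892303466797, 37.57497787475586), 3.0254383087158203)
```

View pics/w2.png

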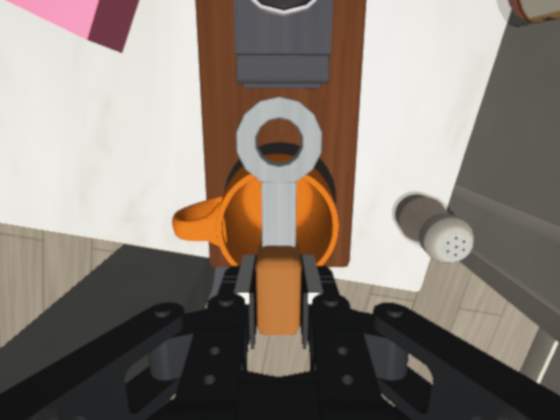

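The wrist view shows the arm held straight, with the eye at (279.5,140) and the fork ahead (lips centre column about 283, row 70).

Run:
```python
from h import *
f=dict(np.load("w2.npz"));P=pts(f);z=P[...,2]
m=((z>160)&(z<168)&(f["z_map"]>0)).astype(np.uint8);m[85:]=0;m[:,:225]=0;m[:,340:]=0
for v in (20,35,50,65):
    u=np.nonzero(m[v])[0];print(v,u.min(),u.max(),ray(f,((u.min()+u.max())/2,v),165.5).round(2),z[v,284])
e=((z>167)&(z<174)&(f["z_map"]>0)).astype(np.uint8);e[190:]=0;e[:90]=0
c=max(cv2.findContours(e,cv2.RETR_EXTERNAL,cv2.CHAIN_APPROX_NONE)[0],key=len)[:,0]
c=c[c[:,1]<165];A=np.c_[2*c,np.ones(len(c))];s=np.linalg.lstsq(A,(c**2).sum(1),rcond=None)[0]
print("eye pix",s[:2]);E=ray(f,s[:2],172.4);print("eye",E, "z",z[e>0].mean())
a=np.radians(10.3);u=np.array([np.cos(a),np.sin(a)]);n=np.array([-u[1],u[0]])
tcp=np.array([457.7,-255.6])
print("eye rel tcp",(E[:2]-tcp)@u,(E[:2]-tcp)@n)
for F in ([574.5,-234.8],[572.7,-235.5]):print("fork-eye",(np.array(F)-E[:2])@u,(np.array(F)-E[:2])@n)
# ear front edge x: rows
p=P[(m>0)&(z>163)][:,:2];print("ear n mid",np.percentile((p-E[:2])@n,[1,99]))
p=P[m>0];x=(p[:,:2]-E[:2])@u
for lo in range(25,75,3):
    k=(x>=lo)&(x<lo+3)
    if k.sum():print(lo,p[k,2].mean().round(1),end="; ")
```

```text
20 235 332 [ 557.97 -240.03  165.5 ] 164.62474996937416
35 235 331 [ 553.05 -240.75  165.5 ] 165.10453073760516
50 235 330 [ 548.03 -241.48  165.5 ] 164.34205576083139
65 237 329 [ 542.96 -242.6   165.5 ] 162.91896639246596
eye pix [279.12015375 139.53210535]
eye [ 516.07724846 -245.93560563  172.4       ] z 170.97064768406807
eye rel tcp 59.16451644121493 -0.9293283118657722
fork-eye 59.47234206384282 0.5100383752937869
fork-eye 57.57618744498105 0.1431628359497399
ear n mid [-19.13391493  16.12025042]
25 163.4; 28 161.9; 31 164.0; 34 164.5; 37 164.5; 40 164.5; 43 164.6; 46 164.5; 49 163.8;
```

Call:
send_rows:
  moves:
    - {"travel":[0.02,-0.13,-0.8],"yaw":0}
    - {"travel":[0.02,-0.13,-1.57],"yaw":0}
    - {"travel":[0.02,-0.13,-1.57],"yaw":0}
    - {"travel":[0.51,-0.04,-1.57],"yaw":0}
    - {"travel":[1.01,0.05,-1.57],"yaw":0}
    - {"travel":[1.6,0.16,-1.57],"yaw":0}
    - {"travel":[2.2,0.27,-1.57],"yaw":0}
    - {"travel":[2.5,0.32,-1.57],"yaw":0}

```text
time: 7.25
position: [483.1, -252.2, 167.7]
orientation: [180.0, -0.0, 10.3]
wrist_force: [-0.7, 0.3, -1.8]
grip_width: 0.198
finger_force: 49.3
```

Call:
send_rows:
  moves:
    - {"travel":[0.49,0.09,0],"yaw":0}
    - {"travel":[0.98,0.18,0],"yaw":0}
    - {"travel":[1.48,0.27,0],"yaw":0}
    - {"travel":[1.97,0.36,0],"yaw":0}
    - {"travel":[2.36,0.43,0],"yaw":0}
    - {"travel":[2.65,0.48,0],"yaw":0}
    - {"travel":[2.85,0.52,0],"yaw":0}
    - {"travel":[2.95,0.54,0],"yaw":0}

```text
time: 8.25
position: [512.2, -246.9, 167.6]
orientation: [180.0, 0.0, 10.2]
wrist_force: [0.1, 0.4, -1.5]
grip_width: 0.197
finger_force: 49.3
```

Continuing in 1 mm steps until contact.

Call:
send_rows:
  moves:
    - {"travel":[0.1,0.02,0],"yaw":0}
    - {"travel":[0.2,0.035,0],"yaw":0}
    - {"travel":[0.3,0.055,0],"yaw":0}
    - {"travel":[0.4,0.07,0],"yaw":0}
    - {"travel":[0.4,0.07,0],"yaw":0}
    - {"travel":[0.4,0.07,0],"yaw":0}
    - {"travel":[0.4,0.07,0],"yaw":0}
    - {"travel":[0.4,0.07,0],"yaw":0}

```text
time: 9.25
position: [515.8, -246.4, 167.6]
orientation: [180.0, 0.0, 10.2]
wrist_force: [-3.1, -2.5, -0.6]
grip_width: 0.199
finger_force: 49.3
```

Call:
send_rows:
  moves:
    - {"travel":[0.06,-0.03,0],"yaw":0}
    - {"travel":[0.11,-0.03,0],"yaw":0}
    - {"travel":[0.16,-0.02,0],"yaw":0}
    - {"travel":[0.16,-0.02,0],"yaw":0}
    - {"travel":[0.16,-0.02,0],"yaw":0}
    - {"travel":[0.16,-0.02,0],"yaw":0}
    - {"travel":[0.16,-0.02,0],"yaw":0}
    - {"travel":[0.16,-0.02,0],"yaw":0}

```text
time: 10.25
position: [516.0, -246.5, 167.7]
orientation: [-180.0, 0.2, 10.2]
wrist_force: [-7.6, -0.3, 0.7]
grip_width: 0.202
finger_force: 49.5
```

Call:
send_rows:
  moves:
    - {"travel":[0,0,0],"yaw":0}
    - {"travel":[0,0,0],"yaw":0}
    - {"travel":[0,0,0],"yaw":0}
    - {"travel":[0,0,0],"yaw":0}
    - {"travel":[0,0,2],"yaw":0}
    - {"travel":[0,0,5],"yaw":0}
    - {"travel":[0,0,9],"yaw":0}
    - {"travel":[0,0,13],"yaw":0}
  jaw: -1

```text
time: 11.25
position: [517.7, -246.3, 298.7]
orientation: [-180.0, -0.0, 10.3]
wrist_force: [-0.2, -0.6, -0.5]
grip_width: 1.002
finger_force: 0.0
```

Run:
```python
from h import *
f=wrist("w3");np.savez("w3.npz",**f)
P=pts(f);z=P[...,2];ok=f["z_map"]>0
a=np.radians(10.3);u=np.array([np.cos(a),np.sin(a)]);n=np.array([-u[1],u[0]])
for lo,hi in((180,192),(161,170)):
    m=((z>lo)&(z<hi)&ok).astype(np.uint8)
    N,l,st,c=cv2.connectedComponentsWithStats(m)
    for i in range(1,N):
        if st[i,4]>150:
            cs,h=cv2.findContours((l==i).astype(np.uint8),cv2.RETR_CCOMP,cv2.CHAIN_APPROX_NONE)
            for q in cs:
                if len(q)>25:
                    el=cv2.fitEllipse(q);print(lo,st[i],el,ray(f,el[0],186 if lo==180 else 165.5).round(2))
cv2.imwrite("pics/w3c.png",cv2.resize(f["color"][100:380,180:380],None,fx=2.1,fy=2.1,interpolation=cv2.INTER_CUBIC))
```

```text
tcp [ 517.7  -246.32  298.71] [-179.99   -0.     10.25] F [-0.2 -0.6 -0.5]
180 [ 254  107   50   52 1419] ((278.6577453613281, 132.32186889648438), (49.38395309448242, 50.7396240234375), 0.6855060458183289) [ 573.47 -237.19  186.  ]
180 [ 254  107   50   52 1419] ((278.720458984375, 132.60128784179688), (28.459583282470703, 29.267072677612305), 3.9685051441192627) [ 573.3  -237.27  186.  ]
180 [540 312  20  24 295] ((551.1996459960938, 324.10760498046875), (15.347132682800293, 25.00288963317871), 26.947477340698242) [ 467.93 -470.92  186.  ]
161 [ 254   47   51   80 2376] ((278.7856140136719, 97.24417114257812), (46.99114227294922, 103.22620391845703), 0.5562159419059753) [ 596.04 -233.26  165.5 ]
161 [266 119  27  28 173] ((278.7984313964844, 131.95631408691406), (25.436080932617188, 26.350160598754883), 178.79910278320312) [ 572.71 -237.47  165.5 ]
161 [ 254  139   50   42 1300] ((278.5706787109375, 159.5706024169922), (51.89240264892578, 52.56227493286133), 119.38179779052734) [ 553.21 -240.81  165.5 ]
161 [267 189  24  43 982] ((278.5050354003906, 210.22604370117188), (25.56874656677246, 48.45256042480469), 0.31053051352500916) [ 515.2 -247.6  165.5]
161 [521 238  39  91 826] ((542.8065795898438, 287.2999572753906), (16.492544174194336, 88.30953216552734), 21.287628173828125) [ 489.02 -471.43  165.5 ]
```

View pics/w3c.png

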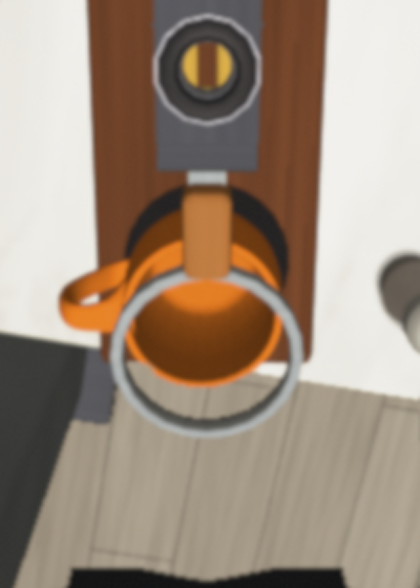

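The eye is seated, with the arm over the mug and the slot visible through it; the collar is at (278.7,132.4) in the full image. Next is the pin.

Call:
send_rows:
  moves:
    - {"travel":[-0.8,5.3,0],"yaw":0.17}
    - {"travel":[-1.6,10.7,-0.5],"yaw":0.35}
    - {"travel":[-2.4,16.1,-1],"yaw":0.53}
    - {"travel":[-3.2,21.5,-2],"yaw":0.71}
    - {"travel":[-4,26.9,-3],"yaw":0.89}
    - {"travel":[-4.8,32.3,-4.2],"yaw":1.07}
    - {"travel":[-5.6,37.7,-5.5],"yaw":1.25}
    - {"travel":[-6.4,43,-7],"yaw":1.43}

```text
time: 12.3
position: [453.4, 185.4, 227.6]
orientation: [179.9, -0.0, 92.5]
wrist_force: [0.2, -0.1, -0.7]
grip_width: 0.999
finger_force: 0.0
```

Call:
send_rows:
  moves:
    - {"travel":[-0.7,4.6,-3],"yaw":0.12}
    - {"travel":[-0.7,4.6,-5],"yaw":0.12}
    - {"travel":[-0.7,4.6,-5.8],"yaw":0.12}
    - {"travel":[-0.7,4.6,-5.8],"yaw":0.12}
    - {"travel":[-0.7,4.6,-5.8],"yaw":0.12}
    - {"travel":[-0.7,4.6,-5.8],"yaw":0.12}
    - {"travel":[-0.7,4.6,-5.8],"yaw":0.12}
    - {"travel":[-0.7,4.6,-5.8],"yaw":0.12}

```text
time: 13.3
position: [446.8, 229.5, 169.9]
orientation: [180.0, -0.0, 99.0]
wrist_force: [0.6, 0.3, 0.1]
grip_width: 0.994
finger_force: 0.0
```

Run:
```python
from h import *
f=wrist("w4");np.savez("w4.npz",**f)
P=pts(f);z=P[...,2];ok=f["z_map"]>0;hsv=cv2.cvtColor(f["color"],cv2.COLOR_BGR2HSV)
red=((hsv[...,0]<6)|(hsv[...,0]>174))&(hsv[...,1]>150)&(hsv[...,2]>60)
red[:60]=0;red[220:]=0;red[:,:200]=0;red[:,360:]=0
v,u=np.nonzero(red);print("red",len(u),u.min(),u.max(),v.min(),v.max(),cv2.minAreaRect(np.stack([u,v],1).astype(np.float32)))
t=red&(z>84)&ok;v,u=np.nonzero(t);q=cv2.minAreaRect(np.stack([u,v],1).astype(np.float32));print("wing top",t.sum(),u.mean(),v.mean(),q,ray(f,q[0],88.5),cv2.minAreaRect(P[t][:,:2].astype(np.float32)))
b=(z>50)&(z<57.2)&ok;N,l,st,c=cv2.connectedComponentsWithStats(b.astype(np.uint8))
for i in range(1,N):
    if st[i,4]>500:print("block",st[i],cv2.minAreaRect(P[l==i][:,:2].astype(np.float32)))
cv2.imwrite("pics/w4c.png",cv2.resize(f["color"][70:230,190:370],None,fx=3,fy=3,interpolation=cv2.INTER_CUBIC))
```

```text
tcp [446.84 229.45 169.93] [ 1.7997e+02 -1.0000e-02  9.9030e+01] F [0.6 0.3 0.1]
red 716 269 282 109 162 ((275.5, 135.5), (53.0, 13.0), 90.0)
wing top 712 275.6320224719101 135.64044943820224 ((275.5, 135.5), (53.0, 13.0), 90.0) [435.9510933  284.76304843  88.5       ] ((435.9505310058594, 284.26373291015625), (7.71195125579834, 30.265594482421875), 9.100504875183105)
block [ 231   27  108  150 9629] ((437.228515625, 302.156494140625), (85.11359405517578, 55.21196365356445), 87.12055206298828)
```

View pics/w4c.png

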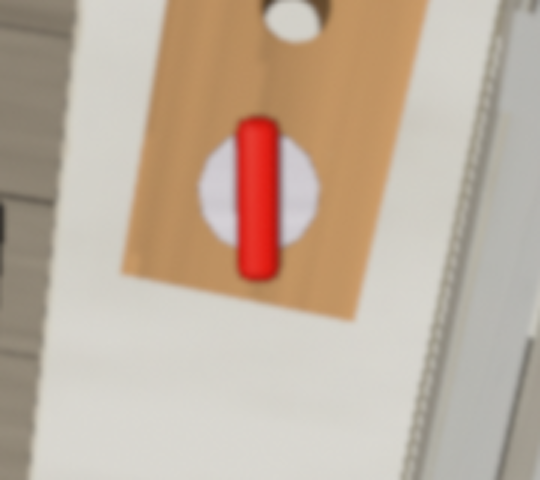

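The crop shows the wing upright and aligned with the tool, with its top at (275.5,135.5) in the full image. Now to grip it.

Call:
send_rows:
  moves:
    - {"travel":[-0.6,2.8,0],"yaw":0}
    - {"travel":[-1.15,5.52,0],"yaw":0}
    - {"travel":[-1.15,5.52,-3],"yaw":0}
    - {"travel":[-1.15,5.52,-6],"yaw":0}
    - {"travel":[-1.15,5.52,-8.2],"yaw":0}
    - {"travel":[-1.15,5.52,-8.95],"yaw":0}
    - {"travel":[-1.15,5.52,-8.95],"yaw":0}
    - {"travel":[-1.15,5.52,-8.95],"yaw":0}

```text
time: 14.35
position: [436.0, 285.1, 81.5]
orientation: [179.9, -0.0, 99.1]
wrist_force: [-0.3, -0.1, 1.0]
grip_width: 1.0
finger_force: 0.0
```

Call:
send_rows:
  moves:
    - {"travel":[0,0,0],"yaw":0}
    - {"travel":[0,0,0],"yaw":0}
    - {"travel":[0,0,0],"yaw":0}
    - {"travel":[0,0,0],"yaw":0}
    - {"travel":[0,0,0],"yaw":0}
    - {"travel":[0,0,0],"yaw":0}
    - {"travel":[0,0,0],"yaw":0}
    - {"travel":[0,0,0],"yaw":0}
  jaw: 1
  squeeze: 40

```text
time: 15.35
position: [435.2, 284.8, 80.3]
orientation: [180.0, -0.0, 99.1]
wrist_force: [-0.5, -0.7, 2.3]
grip_width: 0.097
finger_force: 40.3
```

Call:
send_rows:
  moves:
    - {"travel":[0,0,3],"yaw":0}
    - {"travel":[0,0,8],"yaw":0}
    - {"travel":[0,0,13.5],"yaw":0}
    - {"travel":[0.5,-2,18],"yaw":-0.1}
    - {"travel":[1.7,-7,20],"yaw":-0.25}
    - {"travel":[3.1,-12.5,20],"yaw":-0.42}
    - {"travel":[4.5,-18,20],"yaw":-0.59}
    - {"travel":[5.9,-23.5,20],"yaw":-0.76}

```text
time: 16.35
position: [494.3, 48.1, 279.8]
orientation: [-180.0, -0.0, 55.2]
wrist_force: [1.1, 0.9, -0.5]
grip_width: 0.097
finger_force: 40.5
```

Call:
send_rows:
  moves:
    - {"travel":[1.4,-5.5,0],"yaw":-0.17}
    - {"travel":[2.8,-11,0],"yaw":-0.34}
    - {"travel":[4.2,-16.5,0],"yaw":-0.51}
    - {"travel":[5.6,-21.8,0],"yaw":-0.66}
    - {"travel":[6.8,-25.5,0],"yaw":-0.77}
    - {"travel":[7.4,-27.7,0],"yaw":-0.791}
    - {"travel":[7.8,-28.6,0],"yaw":-0.791}
    - {"travel":[7.8,-28.6,0],"yaw":-0.791}

```text
time: 17.35
position: [572.3, -235.6, 280.0]
orientation: [-180.0, 0.0, 10.3]
wrist_force: [-1.0, 0.8, -1.4]
grip_width: 0.101
finger_force: 40.5
```

Call:
send_rows:
  moves:
    - {"travel":[0.0,0,0],"yaw":0}
    - {"travel":[0.0,0,0],"yaw":0}
    - {"travel":[0.0,0,0],"yaw":0}
    - {"travel":[0,0,0],"yaw":0}
    - {"travel":[0,0,0],"yaw":0}
    - {"travel":[0,0,0],"yaw":0}
    - {"travel":[0,0,0],"yaw":0}
    - {"travel":[0,0,0],"yaw":0}

```text
time: 18.35
position: [572.2, -236.3, 280.1]
orientation: [180.0, 0.0, 10.2]
wrist_force: [-0.4, -0.5, -1.1]
grip_width: 0.096
finger_force: 40.5
```

Run:
```python
from h import *
print(np.mean([r.observe()["position"] for _ in range(3)],0))
f=wrist("w5");np.savez("w5.npz",**f)
s=r.grab_frame("side");np.savez("s5.npz",**s)
t=r.grab_frame("top");np.savez("t5.npz",**t)
a=cv2.resize(f["color"][150:420,120:440],(480,405));b=cv2.resize(s["color"][100:230,260:360],(312,405),interpolation=cv2.INTER_CUBIC)
cv2.imwrite("pics/w5c.png",np.hstack([a,b]))
```

```text
[ 572.18783274 -236.31651852  280.10588367]
tcp [ 572.19 -236.32  280.11] [180.     0.    10.18] F [-0.4 -0.5 -1.1]
```

View pics/w5c.png

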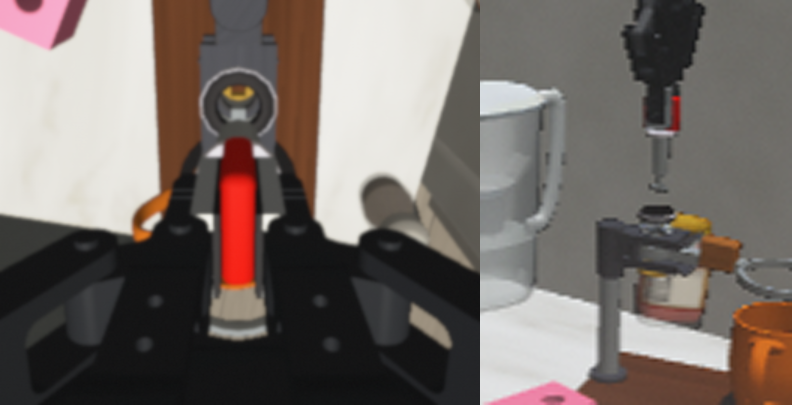

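The pictures show the wing in line with the collar (both at column 278.7) and the pin tip just above it in the side view. I'm descending in stages.

Call:
send_rows:
  moves:
    - {"travel":[0.08,0,0],"yaw":0}
    - {"travel":[0.08,0,-0.8],"yaw":0}
    - {"travel":[0.08,0,-1.6],"yaw":0}
    - {"travel":[0.08,0,-2.2],"yaw":0}
    - {"travel":[0.08,0,-2.8],"yaw":0}
    - {"travel":[0.08,0,-3.4],"yaw":0}
    - {"travel":[0.08,0,-3.8],"yaw":0}
    - {"travel":[0.08,0,-4.1],"yaw":0}

```text
time: 19.5
position: [573.0, -236.3, 238.9]
orientation: [180.0, 0.0, 10.2]
wrist_force: [0.8, 0.6, -0.3]
grip_width: 0.102
finger_force: 40.5
```

Call:
send_rows:
  moves:
    - {"travel":[0,0,-0.3],"yaw":0}
    - {"travel":[0,0,-0.6],"yaw":0}
    - {"travel":[0,0,-0.8],"yaw":0}
    - {"travel":[0,0,-1.0],"yaw":0}
    - {"travel":[0,0,-1.2],"yaw":0}
    - {"travel":[0,0,-1.4],"yaw":0}
    - {"travel":[0,0,-1.5],"yaw":0}
    - {"travel":[0,0,-1.5],"yaw":0}

```text
time: 20.5
position: [573.0, -236.2, 224.0]
orientation: [180.0, 0.0, 10.2]
wrist_force: [0.6, 0.2, -0.8]
grip_width: 0.099
finger_force: 40.5
```

Free so far. Next is the eye and bush region, down to just above collar contact.

Call:
send_rows:
  moves:
    - {"travel":[0,0,-0.1],"yaw":0}
    - {"travel":[0,0,-0.2],"yaw":0}
    - {"travel":[0,0,-0.3],"yaw":0}
    - {"travel":[0,0,-0.4],"yaw":0}
    - {"travel":[0,0,-0.5],"yaw":0}
    - {"travel":[0,0,-0.5],"yaw":0}
    - {"travel":[0,0,-0.5],"yaw":0}
    - {"travel":[0,0,-0.5],"yaw":0}

```text
time: 21.5
position: [573.0, -236.2, 219.2]
orientation: [180.0, -0.0, 10.2]
wrist_force: [0.4, -0.3, -0.9]
grip_width: 0.097
finger_force: 40.5
```

Call:
send_rows:
  moves:
    - {"travel":[0,0,-0.1],"yaw":0}
    - {"travel":[0,0,-0.2],"yaw":0}
    - {"travel":[0,0,-0.3],"yaw":0}
    - {"travel":[0,0,-0.4],"yaw":0}
    - {"travel":[0,0,-0.5],"yaw":0}
    - {"travel":[0,0,-0.6],"yaw":0}
    - {"travel":[0,0,-0.6],"yaw":0}
    - {"travel":[0,0,-0.6],"yaw":0}

```text
time: 22.5
position: [573.0, -236.2, 213.1]
orientation: [180.0, 0.0, 10.2]
wrist_force: [0.1, -0.3, -1.0]
grip_width: 0.095
finger_force: 40.5
```

Call:
send_rows:
  moves:
    - {"travel":[0,0,-0.1],"yaw":0}
    - {"travel":[0,0,-0.2],"yaw":0}
    - {"travel":[0,0,-0.3],"yaw":0}
    - {"travel":[0,0,-0.4],"yaw":0}
    - {"travel":[0,0,-0.5],"yaw":0}
    - {"travel":[0,0,-0.6],"yaw":0}
    - {"travel":[0,0,-0.6],"yaw":0}
    - {"travel":[0,0,-0.6],"yaw":0}

```text
time: 23.5
position: [573.0, -236.3, 207.2]
orientation: [180.0, -0.0, 10.2]
wrist_force: [-0.3, 0.5, 1.3]
grip_width: 0.093
finger_force: 40.8
```

Call:
send_rows:
  moves:
    - {"travel":[0,0,-0.05],"yaw":0}
    - {"travel":[0,0,-0.1],"yaw":0}
    - {"travel":[0,0,-0.15],"yaw":0}
    - {"travel":[0,0,-0.2],"yaw":0}
    - {"travel":[0,0,-0.25],"yaw":0}
    - {"travel":[0,0,-0.25],"yaw":0}
    - {"travel":[0,0,-0.25],"yaw":0}
    - {"travel":[0,0,-0.25],"yaw":0}

```text
time: 24.5
position: [573.0, -236.3, 204.7]
orientation: [180.0, -0.0, 10.2]
wrist_force: [0.1, 0.4, 2.9]
grip_width: 0.095
finger_force: 40.9
```

Call:
send_rows:
  moves:
    - {"travel":[0,0,-0.05],"yaw":0}
    - {"travel":[0,0,-0.1],"yaw":0}
    - {"travel":[0,0,-0.15],"yaw":0}
    - {"travel":[0,0,-0.2],"yaw":0}
    - {"travel":[0,0,-0.2],"yaw":0}
    - {"travel":[0,0,-0.2],"yaw":0}
    - {"travel":[0,0,-0.2],"yaw":0}
    - {"travel":[0,0,-0.2],"yaw":0}

```text
time: 25.5
position: [573.0, -236.3, 202.7]
orientation: [180.0, -0.0, 10.2]
wrist_force: [-0.6, -0.2, 2.6]
grip_width: 0.101
finger_force: 41.0
```

Call:
send_rows:
  moves:
    - {"travel":[0,0,-0.05],"yaw":0}
    - {"travel":[0,0,-0.1],"yaw":0}
    - {"travel":[0,0,-0.15],"yaw":0}
    - {"travel":[0,0,-0.2],"yaw":0}
    - {"travel":[0,0,-0.2],"yaw":0}
    - {"travel":[0,0,-0.2],"yaw":0}
    - {"travel":[0,0,-0.2],"yaw":0}
    - {"travel":[0,0,-0.2],"yaw":0}

```text
time: 26.5
position: [573.0, -236.3, 200.7]
orientation: [180.0, -0.0, 10.2]
wrist_force: [0.0, -0.1, 3.9]
grip_width: 0.099
finger_force: 41.1
```

Call:
send_rows:
  moves:
    - {"travel":[0,0,-0.05],"yaw":0}
    - {"travel":[0,0,-0.1],"yaw":0}
    - {"travel":[0,0,-0.15],"yaw":0}
    - {"travel":[0,0,-0.15],"yaw":0}
    - {"travel":[0,0,-0.15],"yaw":0}
    - {"travel":[0,0,-0.15],"yaw":0}
    - {"travel":[0,0,-0.15],"yaw":0}
    - {"travel":[0,0,-0.15],"yaw":0}

```text
time: 27.5
position: [573.0, -236.3, 199.9]
orientation: [180.0, -0.0, 10.2]
wrist_force: [-0.7, 0.4, 6.0]
grip_width: 0.098
finger_force: 41.4
```

Call:
send_rows:
  moves:
    - {"travel":[0,0,-0.05],"yaw":0}
    - {"travel":[0,0,-0.07],"yaw":0}
    - {"travel":[0,0,-0.07],"yaw":0}
    - {"travel":[0,0,-0.07],"yaw":0}
    - {"travel":[0,0,-0.07],"yaw":0}
    - {"travel":[0,0,-0.07],"yaw":0}
    - {"travel":[0,0,-0.07],"yaw":0}
    - {"travel":[0,0,-0.07],"yaw":0}

```text
time: 28.5
position: [573.0, -236.3, 199.8]
orientation: [179.9, -0.1, 10.2]
wrist_force: [-1.1, 1.4, 7.3]
grip_width: 0.1
finger_force: 41.7
```

Bottomed: force is rising with no more travel. Easing slightly, then a quarter turn.

Call:
send_rows:
  moves:
    - {"travel":[0,0,0.06],"yaw":0}
    - {"travel":[0,0,0.06],"yaw":0.15}
    - {"travel":[0,0,0.06],"yaw":0.32}
    - {"travel":[0,0,0.06],"yaw":0.5}
    - {"travel":[0,0,0.06],"yaw":0.68}
    - {"travel":[0,0,0.06],"yaw":0.86}
    - {"travel":[0,0,0.06],"yaw":1.04}
    - {"travel":[0,0,0.06],"yaw":1.2}

```text
time: 29.5
position: [573.4, -236.3, 199.9]
orientation: [179.9, 0.0, 79.3]
wrist_force: [-0.2, 0.1, 6.6]
grip_width: 0.097
finger_force: 41.4
```

Call:
send_rows:
  moves:
    - {"travel":[0,0,0],"yaw":0.15}
    - {"travel":[0,0,0],"yaw":0.28}
    - {"travel":[0,0,0],"yaw":0.371}
    - {"travel":[0,0,0],"yaw":0.371}
    - {"travel":[0,0,0],"yaw":0.371}
    - {"travel":[0,0,0],"yaw":0.371}
    - {"travel":[0,0,0],"yaw":0.371}
    - {"travel":[0,0,0],"yaw":0.371}

```text
time: 30.5
position: [573.4, -236.3, 199.9]
orientation: [179.9, 0.1, 100.2]
wrist_force: [-0.5, 0.5, 5.4]
grip_width: 0.096
finger_force: 41.4
```

Call:
send_rows:
  moves:
    - {"travel":[0,0,0.08],"yaw":0}
    - {"travel":[0,0,0.16],"yaw":0}
    - {"travel":[0,0,0.24],"yaw":0}
    - {"travel":[0,0,0.32],"yaw":0}
    - {"travel":[0,0,0.4],"yaw":0}
    - {"travel":[0,0,0.48],"yaw":0}
    - {"travel":[0,0,0.52],"yaw":0}
    - {"travel":[0,0,0.52],"yaw":0}

```text
time: 31.5
position: [572.8, -236.2, 204.1]
orientation: [-180.0, -0.0, 100.2]
wrist_force: [0.6, 0.0, 0.9]
grip_width: 0.102
finger_force: 40.9
```

```bash
python3 -c "
from h import *
s=r.observe();print(s['position'],s['orientation'],s['wrist_force'],s['torque'])"
```

```text
[ 572.83531948 -236.19551988  204.10738408] [-1.79979022e+02 -1.66290629e-02  1.00197362e+02] [0.57734677 0.00309595 0.9305234 ] [-0.03633527 -0.13591484 -0.02357693]
```

Call:
send_rows:
  moves:
    - {"travel":[0,0,0.03],"yaw":0}
    - {"travel":[0,0,0.03],"yaw":0}
    - {"travel":[0,0,0.03],"yaw":0}
    - {"travel":[0,0,0.03],"yaw":0}
    - {"travel":[0,0,2],"yaw":0}
    - {"travel":[0,0,5],"yaw":0}
    - {"travel":[0,0,9],"yaw":0}
    - {"travel":[0,0,11],"yaw":0}
  jaw: -1

```text
time: 32.5
position: [573.4, -236.5, 317.4]
orientation: [179.8, 0.1, 100.2]
wrist_force: [-0.0, -0.1, 0.2]
grip_width: 1.004
finger_force: 0.0
```

Call:
send_rows:
  moves:
    - {"travel":[0,-2,0],"yaw":0}
    - {"travel":[0.5,-5,0],"yaw":0}
    - {"travel":[0.5,-5.5,0],"yaw":0}
    - {"travel":[0.5,-5.5,0],"yaw":0}
    - {"travel":[0.5,-5.5,0],"yaw":0}
    - {"travel":[0.5,-5.5,0],"yaw":0}
    - {"travel":[0.5,-5.5,0],"yaw":0}
    - {"travel":[0.5,-5.5,0],"yaw":0}

```text
time: 33.5
position: [578.1, -290.9, 314.5]
orientation: [180.0, 0.0, 100.2]
wrist_force: [-0.6, -0.5, -0.5]
grip_width: 0.999
finger_force: 0.0
```

Run:
```python
from h import *
f=wrist("w6");s=r.grab_frame("side")
P=pts(f);z=P[...,2];hsv=cv2.cvtColor(f["color"],cv2.COLOR_BGR2HSV)
red=((hsv[...,0]<6)|(hsv[...,0]>174))&(hsv[...,1]>150)&(hsv[...,2]>60)&(z>190)&(z<225)&(f["z_map"]>0)
v,u=np.nonzero(red);q=cv2.minAreaRect(np.stack([u,v],1).astype(np.float32));print(q,np.percentile(z[red],[5,50,95]),ray(f,q[0],212),cv2.minAreaRect(P[red&(z>205)][:,:2].astype(np.float32)))
a=cv2.resize(f["color"],(480,360));b=cv2.resize(s["color"][130:250,280:385],(315,360),interpolation=cv2.INTER_CUBIC)
cv2.imwrite("pics/w6c.png",np.hstack([a,b]))
```

```text
tcp [ 578.06 -290.91  314.5 ] [1.7998e+02 1.0000e-02 1.0023e+02] F [-0.6 -0.5 -0.5]
((285.4999694824219, 136.5), (12.999998092651367, 48.99999237060547), 0.0) [209.77745317 211.31270217 212.49197752] [ 572.46373405 -236.66714943  212.        ] ((572.6528930664062, -237.1625213623047), (8.47166919708252, 30.937131881713867), 10.297110557556152)
```

View pics/w6c.png

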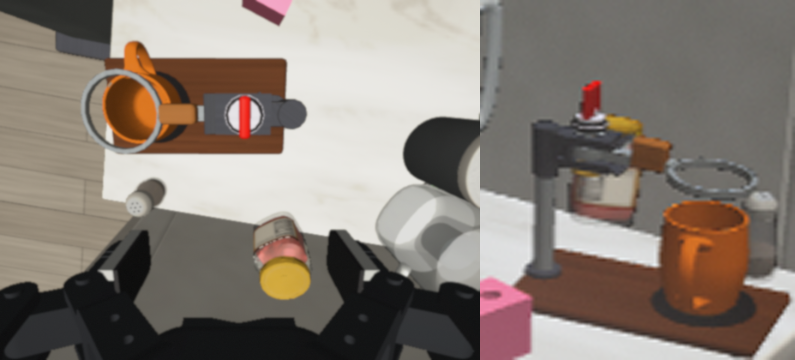

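The pin is crosswise: wing at (285,136) in the full image, yaw 100.3° against the stand's 10.2°. Its top is at about 212 mm (220 mm if it were unlocked), so the cross-bar is in the groove. The arm is level over the mug and the gripper is clear.

```bash
python3 -c "
from h import *
print(r.job_done())"
```

```text
the job is handed in; nothing more can be done
None
```

The swing arm is seated in the fork with its ring over the mug. The pin measures as locked crosswise in its groove, the gripper is clear, and the job is handed in at about 34 s; no verdict came back.

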